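Open the curing cabinet by its lift-paddle latch

ROBOT

A 6-joint arm with a two-finger parallel gripper is mounted at the origin on the work surface; the furniture and walls round the work are solid. World frame = base frame: x ahead of the robot, y to its left, z up, the work surface at z = 0. Lengths are in mm, angles in rad, forces in N, time in s.
With the tool pointing down it reaches from about 275 to 1000 mm from the base axis. Payload 8.4 kg.
Tool frame: the origin (TCP) lies at the very end of the fingers, on their centre line; the grasp point (between the pads) lies 19 mm behind it; z points along the fingers, y is the line along which they close (so a half turn about z gives the same grasp; the last joint's range is limited). The gripper opens to 85 mm and grips with 20 to 120 N. Pads are 22 mm wide; open, the fingers measure 114 mm over their backs; the gripper's body (76 mm by 85 mm) begins 54 mm behind the grasp point. The pads swing forward as they close: fully open they stand 13 mm farther back than shut.
Start: joints at [1.154, 0.353, 1.633, -0, 1.155, -0.002], TCP at [251.878, 572.001, 231.281] pointing down, gripper open.
Joint ranges: [-2.63, 2.63], [-0.92, 2.1], [0.06, 2.66], [-1.3, 4.44], [0, 2.69], [-3.02, 3.02]. Speed limits (rad/s): [2.22, 2.22, 2.79, 3.14, 3.14, 3.14].

INTERFACE

Orientations are given as [roll, pitch, yaw] about the fixed x, y, z axes, in that order (R = Rz(yaw) Ry(pitch) Rx(roll)).
In Python, from rig import sensors, grab_frame, camera_params, order gives the robot as it stands. The module is installed in compiled form; this text tells all that it offers.
- The arm moves only by the tool move_arm, never from a script. Its argument "motion" is a list of rows, each a list of 7 numbers: the turn, a rotation vector about the tool's x, y, z in rad, then the shift along the tool's x, y, z in m, then the finger opening in m, from 0 to 0.0854. A call has 1 to 8 rows; each row is the pose to reach, as a shift and turn from the pose commanded when the call began, along the tool's axes at that moment; what a row does not reach only later rows make up. A row lasts 1/8 s, in which the tool goes at most 62.5 mm and 10.7 degrees, less where a joint would pass 70% of its speed; a pose out of reach is approached as far as the arm can. A call with a gripper value outside its range is refused whole. The fingers move at their own pace and stop on an object; "grip_force" is the grip in N (left out, the last holds). Time passes only in rows, so rows that repeat a pose let the fingers close. It gives the time, the measured TCP pose, the force, the opening and the grip force at its end, in the units of the state.
- sensors.sense(): the state, without advancing time (a new reading comes with each control period).
- grab_frame(name): name is "scene" or "top" or "wrist"; returns (picture, depth): 420x560x3 uint8, red, green, blue; 420x560 float32, mm along the optical axis (not along the pixel's ray), 0 where there is no reading.
- camera_params(name): a dict with "camera_matrix" (3x3 intrinsics, pixels), "k1" (the pictures are not rectified: a ray, as slopes to the right and down, at radius r is drawn at 1 + k1 r^2 times it, then the intrinsics apply), "world_from_camera" (4x4, takes a point from camera to world coordinates). Camera axes: x right, y down, z forward; pixel columns grow to the right and rows downward; lengths in mm; the calibration is good to about 2 mm. A picture is of the moment at which its call begins: read the wrist's pose just before it. camera_params takes no time and is no camera call; for the wrist camera it gives the pose at the moment of the call.
- order.sign_off(): hands the job in; it is judged then, once.
The state is a dict: "clock": time; "qpos": joint angles; "qvel": joint speeds; "joint_efforts": joint torques, N m; "eef_pos": TCP position; "tcp_rot": TCP orientation; "contact_force": force on the tool from outside, world axes, zero at the start; "wrist_torque": the same for the moment, N m; "opening": opening from 0.0 (shut) to 1.0 (fully open); "grasp_force": force on a finger pad.
Only numpy, scipy, OpenCV 4.12 (cv2) and the standard library are available. Lean on these libraries where they do the work, as an engineer would, in place of code of your own. Each camera call takes 0.05 s, during which the arm holds its last target. There are 200 camera calls.

TASK

Open the grey curing cabinet on the bench so that the lamp caps in it can be taken out: lift the paddle on its door just until you feel that the hidden pawl has let go, and with the paddle held there swing the door wide open, about a quarter turn, then let go so that the paddle drops back to rest and the door stays open. Go by feel and do not bend the latch: neither haul on the door while the pawl still holds it nor force the paddle on when it meets its end. Leave the other things on the bench where they are.

Things in the scene. Friction and masses are not known exactly. Their poses are not given: they have to be found in the camera images.
- cabinet: Grey steel bench-top curing cabinet, 150 deep (x) x 190 wide (y) x 200 mm high, fixed; origin under its centre on the bench top, z up, door at its own -x. Offsets given are in this frame, mm, door shut. Door: z 52 to 199, outer face at x = -75, amber window to the left (+y), hinge left, latch right. Switch and dial on the 50 mm plinth under the door are not needed.
- door_hinge (a point): Point on the door's vertical hinge axis, (-67, +99.5, 155) in the cabinet's frame; fixed to the cabinet.
- door (a joint): Door angle, rad: 0 shut, grows as the free right edge swings out to the front and round to the left (clockwise seen from above); stop at 1.75. Stiff hinge: the door stays where it is left and takes 1 to 2 N at the paddle to move.
- paddle_pivot (a point): Middle of the paddle's pivot pin, on the door; (-78, -40, 155) when shut. The pin lies level along the door's width. Two steel cheeks, 53 mm over all, carry it and end at x = -88.
- paddle_grip (a point): On the paddle's mid-plane and centre line, 55 mm out from the pivot: the place to pinch it across its 36 mm width, from above. At rest (-132, -40, 144) in the cabinet's frame. Moves with the paddle and the door.
- paddle (a joint): Paddle angle, rad: 0 at rest, grows as its outer end is lifted; stop at 0.85 once the door is open. Plain steel plate 36 wide, 9 thick, reaching 80 mm from the pivot, hanging 0.20 rad below level at rest. Its return spring takes 2.3 N at the grip point to start, 6 N at 0.6 rad; a tight pinch that does not tilt with it adds some 5 N. Lifting it lowers the pawl behind the door.
- strike: Keeper bracket hidden behind the latch; origin where the pivot is with the door shut. Its keeper is set anew on each cabinet: the pawl lets go at a paddle angle anywhere from 0.07 to 0.63 rad, and about 0.055 rad (3 mm at the grip) later meets a rigid end. Between the two the door is free. The keeper's height shows in no pose.
- keeper_mouth (a point): Middle of the keeper's front, (-59, -40, 148), inside, fixed. Keep the paddle in its free band for the first 0.2 rad of door swing; then it may drop. With the pawl still in, the door gives 3 to 5 mm at the latch and is then held hard. More than 15 N between pawl and keeper bends the latch: about 10 N up at the grip beyond the spring, or 15 N outward.
- glue: Bystander: small glue bottle, 22x34x72 mm, standing; origin under its centre.
- clamp: Bystander: black spring clamp, 34x71x14 mm, lying.
- loose_pcb: Bystander: green circuit board, 101x70x35 mm, lying flat.
- loose_frame: Bystander: pale square lamp frame with four pins, 72x72x44 mm.
- cross_driver: Bystander: screwdriver, 197 mm long, lying.
- pliers: Bystander: pliers, 183 mm long, lying.
- meter: Bystander: multimeter, 158x80x46 mm, lying.

How it is judged:
By the outcome, as a careful person would: the job done as asked, in the order asked, and still so for the second after the job is handed in, with the robot touching nothing.
It also fails if it takes over 61 s, if anything falls off the work surface, if the arm or the gripper's body presses on something with over 40 N, if the wrist force passes 120 N, or if a joint passes its speed limit or range.

## Working session

There is one attempt and no reset: what is moved stays moved. The work goes in short steps, Python scripts to look and compute and a tool call to move; the robot and the scene stay as the last step left them, time stands still between calls to the robot, and variables do not carry over. Pictures are saved under pics/ and viewed, at most 10 in all, crops included, and the job is handed in when it is done.

Besides the shell and the picture viewer there is one more tool, called as name(argument=value, ...), one argument or row to a line, values as JSON. move_arm: Moves the arm, as the interface text tells. Its arguments: {"type":"object","properties":{"motion":{"type":"array","items":{"type":"array","items":{"type":"number"}}},"grip_force":{"type":"number"}},"required":["motion"]}

```bash
mkdir -p pics; cat > h.py <<'E'
import numpy as np, cv2
from rig import sensors, grab_frame, camera_params, order
def cloud(name):
    p=camera_params(name); im,d=grab_frame(name)
    K=np.array(p["camera_matrix"]); T=np.array(p["world_from_camera"])
    v,u=np.mgrid[0:420,0:560].astype(float)
    dist=np.array([p["k1"],0,0,0.])
    n=cv2.undistortPoints(np.stack([u.ravel(),v.ravel()],1)[:,None],K,dist)[:,0].reshape(420,560,2)
    P=np.dstack([n[...,0]*d,n[...,1]*d,d,np.ones_like(d)])@T.T
    P=P[...,:3]; P[d==0]=np.nan
    return im,d,P
E
python3 - <<'E'
from h import *
for n in("scene","top"):
    im,d,P=cloud(n); cv2.imwrite(f"pics/{n}0.png",im[...,::-1]); np.savez(f"pics/{n}0.npz",im=im,P=P)
    print(n,np.round(np.array(camera_params(n)["world_from_camera"]),2).tolist(), (d==0).mean())
s=sensors.sense(); print(s)
E
```

```text
scene [[0.63, -0.37, 0.68, -468.08], [-0.78, -0.31, 0.55, -863.56], [0.01, -0.88, -0.48, 832.62], [0.0, 0.0, 0.0, 1.0]] 0.003932823129251701
top [[0.0, -1.0, 0.08, 437.6], [-1.0, -0.0, 0.01, -52.01], [-0.01, -0.08, -1.0, 1404.7], [0.0, 0.0, 0.0, 1.0]] 0.004149659863945578
{'clock': 0.1, 'qpos': array([ 1.15359532e+00,  3.53586393e-01,  1.63403602e+00, -3.88576868e-05,
        1.15521863e+00, -2.36305813e-03]), 'qvel': array([-5.75084435e-05, -2.11140399e-03,  2.31507477e-04,  1.21942117e-03,
        1.27445018e-03, -8.58389528e-04]), 'joint_efforts': array([-4.31375574e-04, -6.06354833e+01, -3.42821252e+01, -7.92202809e-05,
        3.90063869e-03,  2.09001584e-06]), 'eef_pos': array([251.72077834, 571.60878959, 230.64223599]), 'tcp_rot': array([-3.14034419e+00,  3.25805333e-05,  2.72677044e+00]), 'contact_force': array([-0.28440749,  0.01735208, -0.2671023 ]), 'wrist_torque': array([ 0.02456463, -0.00663118, -0.04458123]), 'grasp_force': 0.0, 'opening': 1.0008865480006914}
```

View pics/scene0.png

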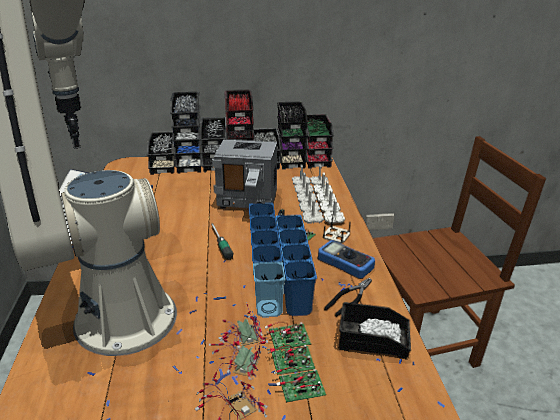

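View pics/top0.png

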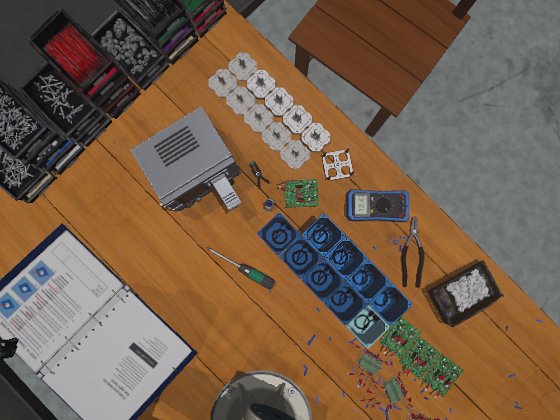

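The scene view shows the cabinet at about (245,175), with its paddle at (253,172). In the top view the cabinet roof is around (183,150) and the paddle is at (227,193), pointing down and right. The glue bottle is at (268,204) and the clamp at (258,173).

```bash
python3 - <<'E'
from h import *
z=np.load("pics/top0.npz"); P=z["P"]; im=z["im"]
v,u=np.mgrid[0:420,0:560]
m=(P[...,2]>185)&(P[...,2]<215)&(u>120)&(u<250)&(v>95)&(v<220)
m=cv2.morphologyEx(m.astype(np.uint8),cv2.MORPH_OPEN,np.ones((5,5)))
n,l,s,c=cv2.connectedComponentsWithStats(m); k=1+np.argmax(s[1:,4]); q=P[l==k]
r=cv2.minAreaRect(q[:,:2].astype(np.float32)); print("roof",r,cv2.boxPoints(r).round(1).tolist(),np.median(q[:,2]))
m=(P[...,2]>120)&(P[...,2]<185)&(u>200)&(u<250)&(v>165)&(v<220)
m=m&(im.min(2)>120)
n,l,s,c=cv2.connectedComponentsWithStats(m.astype(np.uint8)); k=1+np.argmax(s[1:,4]); q=P[l==k]
r2=cv2.minAreaRect(q[:,:2].astype(np.float32)); print("paddle",r2,cv2.boxPoints(r2).round(1).tolist(),np.percentile(q[:,2],[2,50,98]),len(q))
# scene
z=np.load("pics/scene0.npz"); P=z["P"]; 
v,u=np.mgrid[0:420,0:560]
m=(P[...,2]>185)&(P[...,2]<215)&(u>205)&(u<285)&(v>130)&(v<180)
q=P[m]; r=cv2.minAreaRect(q[:,:2].astype(np.float32)); print("roof scene",r,cv2.boxPoints(r).round(1).tolist(),np.median(q[:,2]))
im=z["im"]
m=(im.min(2)>150)&(u>235)&(u<275)&(v>160)&(v<195)&(P[...,2]>100)
q=P[m]; print("paddle scene",len(q),np.median(q,0),q.min(0),q.max(0))
i=im[120:230,190:370]; cv2.imwrite("pics/scrop.png",cv2.resize(i,(720,440),interpolation=cv2.INTER_CUBIC)[...,::-1])
E
```

```text
roof ((649.3422241210938, 172.72354125976562), (152.06829833984375, 189.5975341796875), 32.08806610107422) [[534.5999755859375, 212.60000610351562], [635.2999877929688, 52.0], [764.0999755859375, 132.8000030517578], [663.4000244140625, 293.3999938964844]] 200.3854155378233
paddle ((572.4835815429688, 77.43254852294922), (76.60870361328125, 34.37510299682617), 31.612831115722656) [[530.9000244140625, 72.0], [548.9000244140625, 42.70000076293945], [614.0999755859375, 82.9000015258789], [596.0999755859375, 112.0999984741211]] [144.26552327 152.40576042 164.131895  ] 430
roof scene ((648.8291015625, 174.01292419433594), (162.9605255126953, 195.5023956298828), 30.906267166137695) [[528.7000122070312, 216.0], [629.0999755859375, 48.29999923706055], [768.9000244140625, 132.0], [668.5, 299.70001220703125]] 198.2118771956383
paddle scene 132 [577.53229477  81.20963433 152.15098615] [527.85485825  43.63608336 141.44881453] [610.02759696 120.10684579 167.01612887]
```

View pics/scrop.png

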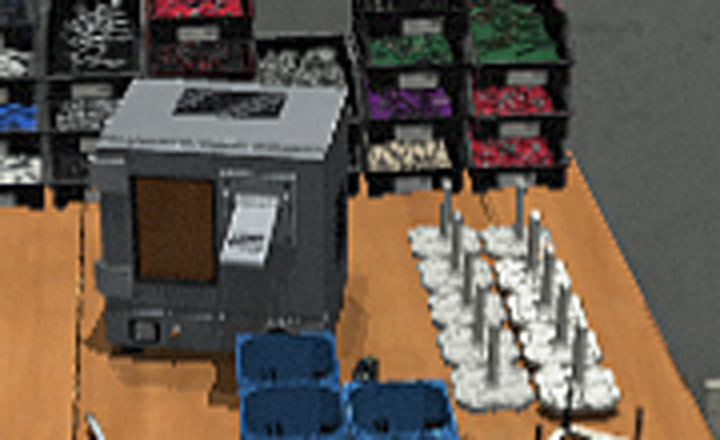

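The crop shows the door facing the camera, with the paddle at about (250,228) in it. The roof and paddle measurements agree between the two views: yaw about 0.56 rad, centre about (649,173).

```bash
cat >> h.py <<'E'
import json,os
from scipy.spatial.transform import Rotation as Ro
YAW=np.deg2rad(32.0); C=np.array([649.2,173.0,0])
def Tm(R,p): T=np.eye(4); T[:3,:3]=R; T[:3,3]=p; return T
CAB=Tm(Ro.from_euler('z',YAW).as_matrix(),C)
def pose(door=0.,pad=0.,toff=-0.35,r=55.,up=0.,out=0.,left=0.):
    """commanded TCP pose with the grasp point on the paddle; up = back along tool z"""
    h=np.array([-67,99.5,0]); Rd=Ro.from_euler('z',-door).as_matrix()
    D=CAB@Tm(Rd,h-Rd@h)
    a=-0.2+pad
    g=np.array([-78-r*np.cos(a)-out,-40+left,155+r*np.sin(a)])
    R0=np.array([[-1,0,0],[0,1,0],[0,0,-1.]])  # tool x=-x_cab,y=+y_cab,z=down
    R=R0@Ro.from_rotvec([0,toff+pad,0]).as_matrix()
    return D@Tm(R,g+R[:,2]*(19-up))
def start(): return Tm(Ro.from_euler('xyz',[-3.14034,0,2.72677]).as_matrix(),[251.878,572.001,231.281])
def load(): return np.array(json.load(open("cmd.json"))) if os.path.exists("cmd.json") else start()
def rel(A,B):
    M=np.linalg.inv(A)@B
    return np.r_[Ro.from_matrix(M[:3,:3]).as_rotvec(),M[:3,3]/1000]
def app(A,row):
    return A@Tm(Ro.from_rotvec(row[:3]).as_matrix(),np.array(row[3:6])*1000)
def save(row): json.dump(app(load(),row).tolist(),open("cmd.json","w"))
def show(t,dec=4): print(np.round(rel(load(),t),dec).tolist())
E
python3 - <<'E'
from h import *
t=pose(up=70); print(t.round(2)); r=rel(load(),t)
for f in (.14,.28,.42,.57,.71,.85,1): print((r*f).round(3).tolist())
P=np.load("pics/top0.npz")["P"].reshape(-1,3); P=P[~np.isnan(P[:,0])]
Q=(np.linalg.inv(CAB)@np.c_[P,np.ones(len(P))].T).T[:,:3]
d=Q-[-67,99.5,0]; rr=np.hypot(d[:,0],d[:,1])
m=(rr<210)&(Q[:,0]<-76)&(Q[:,2]>25)
for x in range(-300,-70,20):
  print(x,[int(Q[m&(abs(Q[:,0]-x)<10)&(abs(Q[:,1]-y)<10),2].max(initial=0)) for y in range(-110,220,20)])
E
```

```text
[[-8.0000e-01 -5.3000e-01  2.9000e-01  5.4371e+02]
 [-5.0000e-01  8.5000e-01  1.8000e-01  5.9910e+01]
 [-3.4000e-01  0.0000e+00 -9.4000e-01  1.9198e+02]
 [ 0.0000e+00  0.0000e+00  0.0000e+00  1.0000e+00]]
[-0.024, -0.045, -0.135, -0.066, -0.049, 0.006]
[-0.048, -0.09, -0.27, -0.133, -0.098, 0.011]
[-0.072, -0.135, -0.404, -0.199, -0.147, 0.017]
[-0.098, -0.184, -0.549, -0.27, -0.2, 0.023]
[-0.122, -0.229, -0.684, -0.336, -0.249, 0.028]
[-0.146, -0.274, -0.818, -0.402, -0.298, 0.034]
[-0.171, -0.322, -0.963, -0.473, -0.351, 0.04]
-300 [0, 0, 0, 0, 0, 0, 0, 0, 0, 0, 0, 0, 0, 0, 0, 0, 0]
-280 [0, 0, 0, 0, 0, 0, 0, 0, 0, 0, 0, 0, 0, 0, 0, 0, 0]
-260 [0, 0, 0, 0, 0, 0, 0, 0, 0, 0, 0, 0, 0, 0, 0, 0, 0]
-240 [0, 0, 0, 0, 0, 0, 0, 0, 0, 0, 0, 0, 0, 0, 0, 0, 0]
-220 [0, 0, 0, 0, 0, 0, 0, 0, 0, 0, 0, 0, 0, 0, 0, 0, 0]
-200 [0, 0, 0, 0, 0, 0, 0, 0, 0, 0, 0, 0, 0, 0, 0, 0, 0]
-180 [0, 0, 0, 0, 0, 0, 0, 0, 0, 0, 0, 0, 0, 0, 0, 0, 0]
-160 [0, 0, 0, 151, 149, 0, 0, 0, 0, 0, 0, 0, 0, 0, 0, 0, 0]
-140 [0, 0, 0, 154, 155, 0, 0, 0, 0, 0, 0, 0, 0, 0, 0, 0, 0]
-120 [0, 0, 0, 157, 157, 0, 0, 0, 0, 0, 0, 0, 0, 0, 0, 0, 0]
-100 [0, 0, 0, 163, 163, 0, 0, 0, 0, 0, 0, 0, 0, 0, 0, 0, 0]
-80 [0, 0, 185, 185, 186, 183, 0, 38, 41, 188, 186, 0, 0, 0, 0, 0, 0]
```

move_arm(
  motion=[
    [-0.015,-0.029,-0.087,-0.043,-0.032,0.004,0.07],
    [-0.031,-0.058,-0.173,-0.085,-0.063,0.007,0.07],
    [-0.046,-0.087,-0.26,-0.128,-0.095,0.011,0.07],
    [-0.062,-0.116,-0.347,-0.17,-0.126,0.014,0.07],
    [-0.077,-0.145,-0.433,-0.213,-0.158,0.018,0.07],
    [-0.092,-0.174,-0.52,-0.255,-0.19,0.022,0.07],
    [-0.108,-0.203,-0.606,-0.298,-0.221,0.025,0.07],
    [-0.123,-0.232,-0.693,-0.341,-0.253,0.029,0.07],
  ],
  grip_force=20,
)

```text
clock: 1.1
eef_pos: [462.5, 201.6, 202.3]
tcp_rot: [3.106, 0.256, -2.861]
contact_force: [0.6, 0.2, -0.2]
opening: 0.822
grasp_force: 0.0
```

```bash
python3 - <<'E'
from h import *
save([-0.123,-0.232,-0.693,-0.341,-0.253,0.029]); s=sensors.sense()
print(load().round(2).tolist(),s["eef_pos"],s["tcp_rot"],Ro.from_matrix(load()[:3,:3]).as_euler('xyz'),s["qpos"])
r=rel(load(),pose(up=70))
for f in (.33,.67,1): print((r*f).round(4).tolist())
E
```

```text
[[-0.93, -0.28, 0.23, 461.98], [-0.27, 0.96, 0.1, 202.99], [-0.25, 0.03, -0.97, 202.6], [0.0, 0.0, 0.0, 1.0]] [462.5452307  201.56141869 202.27517302] [ 3.1058124   0.25639233 -2.86073667] [ 3.10613325  0.25399228 -2.86392154] [ 0.40522419  0.07327646  2.09653359  0.00620523  0.71300077 -1.45520632]
[-0.016, -0.0299, -0.089, -0.0117, -0.053, 0.0048]
[-0.0324, -0.0607, -0.1808, -0.0237, -0.1076, 0.0097]
[-0.0483, -0.0906, -0.2698, -0.0354, -0.1606, 0.0145]
```

move_arm(
  motion=[
    [-0.016,-0.03,-0.089,-0.012,-0.053,0.005,0.07],
    [-0.032,-0.061,-0.181,-0.024,-0.108,0.01,0.07],
    [-0.048,-0.091,-0.27,-0.035,-0.161,0.0145,0.07],
    [-0.048,-0.091,-0.27,-0.035,-0.161,0.0145,0.07],
  ],
)

```text
clock: 1.6
eef_pos: [544.2, 57.0, 191.0]
tcp_rot: [-3.141, 0.352, -2.584]
contact_force: [-0.9, 0.2, -0.3]
opening: 0.819
grasp_force: 0.0
```

```bash
python3 - <<'E'
from h import *
save([-0.048,-0.091,-0.27,-0.035,-0.161,0.0145]); s=sensors.sense()
print(load()[:3,3].round(2),s["eef_pos"],s["tcp_rot"],Ro.from_matrix(load()[:3,:3]).as_euler('xyz'),s["contact_force"],s["qpos"])
im,d,P=cloud("wrist"); cv2.imwrite("pics/w1.png",im[...,::-1]); np.savez("pics/w1.npz",im=im,P=P)
Q=(P.reshape(-1,3)-C)@CAB[:3,:3]; Q=Q.reshape(P.shape)
m=(im.min(2)>100)&(Q[...,2]>135)&(Q[...,2]<172)&(Q[...,0]<-90)&(Q[...,0]>-165)&(abs(Q[...,1]+40)<30)
q=Q[m]; print(len(q)); r=cv2.minAreaRect(q[:,:2].astype(np.float32)); print(r,cv2.boxPoints(r).round(1).tolist())
A=np.c_[q[:,0],np.ones(len(q))]; print(np.linalg.lstsq(A,q[:,2],rcond=None)[0])
E
```

```text
[543.4   59.43 191.84] [544.20552743  56.9501033  191.00889887] [-3.14138871  0.35171755 -2.58406271] [-3.14113683  0.35035783 -2.58287186] [-0.85459563  0.15033275 -0.25853448] [-0.01566905  0.14752141  2.06627643  0.31253374  0.65240249 -2.36691153]
5055
((-122.0499038696289, -40.15604782104492), (64.04753875732422, 35.77424621582031), 0.12178404629230499) [[-154.10000610351562, -22.299999237060547], [-154.0, -58.099998474121094], [-90.0, -58.0], [-90.0999984741211, -22.200000762939453]]
[  0.18732154 173.41828542]
```

View pics/w1.png

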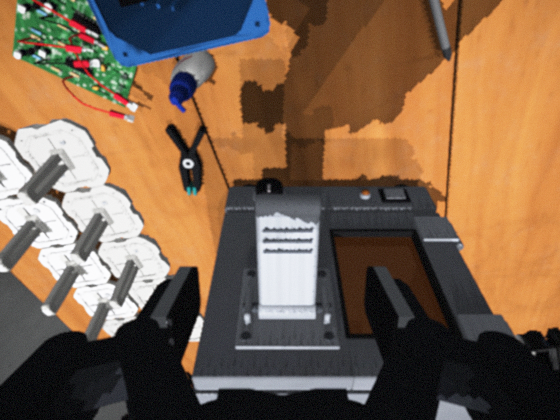

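The wrist view shows the paddle at (288,255), between the open fingers at (170,300) and (385,290). The measured centre line is at y = −40.2 and the height fits, so I'm going down along the tool.

move_arm(
  motion=[
    [0,0,0,0,0,0.02,0.07],
    [0,0,0,0,0,0.04,0.07],
    [0,0,0,0,0,0.055,0.07],
    [0,0,0,0,0,0.065,0.06],
    [0,0,0,0,0,0.07,0.055],
    [0,0,0,0,0,0.07,0.05],
    [0,0,0,0,0,0.07,0.05],
  ],
)

```text
clock: 2.52
eef_pos: [564.1, 72.2, 126.1]
tcp_rot: [-3.142, 0.352, -2.583]
contact_force: [1.6, -0.0, 0.6]
opening: 0.588
grasp_force: 0.0
```

```bash
python3 - <<'E'
from h import *
save([0,0,0,0,0,0.07]); s=sensors.sense()
print(load()[:3,3].round(2),s["eef_pos"],s["tcp_rot"],s["contact_force"],s["opening"])
T=Tm(Ro.from_euler('xyz',s["tcp_rot"]).as_matrix(),s["eef_pos"]); print((np.linalg.inv(CAB)@(T@[0,0,-19,1])).round(2))
show(pose())
E
```

```text
[563.79  72.14 126.09] [564.05586751  72.23820686 126.12299041] [-3.14156651  0.3519283  -2.58308498] [ 1.62822904 -0.03170498  0.63877666] 0.5880005745820212
[-132.15  -40.33  143.96    1.  ]
[-0.0004, 0.0004, 0.0002, -0.0005, 0.0003, 0.0]
```

move_arm(
  motion=[
    [0,0,0,0,0,0,0.04],
    [0,0,0,0,0,0,0.03],
    [0,0,0,0,0,0,0.03],
    [0,0,0,0,0,0,0.03],
    [0,0,0,0,0,0,0.03],
  ],
  grip_force=25,
)

```text
clock: 3.15
eef_pos: [563.8, 72.5, 126.2]
tcp_rot: [3.141, 0.352, -2.583]
contact_force: [-3.1, 1.5, 5.2]
opening: 0.414
grasp_force: 26.9
```

```bash
cat >> h.py <<'E'
def report():
    s=sensors.sense(); T=Tm(Ro.from_euler('xyz',s["tcp_rot"]).as_matrix(),s["eef_pos"])
    g=(np.linalg.inv(CAB)@(T@[0,0,-19,1]))[:3]; f=CAB[:3,:3].T@s["contact_force"]
    c=(np.linalg.inv(CAB)@(load()@[0,0,-19,1]))[:3]
    print("t",round(s["clock"],2),"grasp cab",g.round(2),"cmd",c.round(2),"F cab",f.round(2),"M",s["wrist_torque"].round(2),"grip",round(s["grasp_force"],1))
E
python3 - <<'E'
from h import *
report()
# 0.03-rad lift rows are identical in the tool frame: check, and with 4 mm outward play
show(pose(pad=.03),5); show(pose(pad=.06),5);show(pose(out=1),5)
E
```

```text
t 3.15 grasp cab [-132.26  -39.99  143.99] cmd [-132.4   -40.27  143.94] F cab [-1.83  2.92  5.25] M [0.34 0.39 0.05] grip 26.9
[-0.00038, 0.03036, 0.0002, -0.00021, 0.00027, -0.00159]
[-0.00039, 0.06036, 0.00019, 4e-05, 0.00027, -0.00324]
[-0.00038, 0.00036, 0.0002, 0.00043, 0.00028, -0.0003]
```

move_arm(
  motion=[
    [0,0.025,0,0,0,-0.0014,0.03],
    [0,0.05,0,0,0,-0.0027,0.03],
    [0,0.05,0,0,0,-0.0027,0.03],
  ],
)

```text
clock: 3.52
eef_pos: [562.6, 71.9, 128.0]
tcp_rot: [3.141, 0.301, -2.583]
contact_force: [-2.6, -0.3, 0.3]
opening: 0.418
grasp_force: 26.5
```

```bash
python3 - <<'E'
from h import *
save([0,.05,0,0,0,-.0027]); report(); show(pose(pad=.05),5); show(pose(pad=.05,out=1),5)
E
```

```text
t 3.52 grasp cab [-132.63  -39.92  146.17] cmd [-132.43  -40.27  146.78] F cab [-2.38  1.15  0.34] M [-0.04  0.35 -0.11] grip 26.5
[-0.00039, 0.00036, 0.00018, -4e-05, 0.00027, 1e-05]
[-0.00039, 0.00036, 0.00018, 0.00092, 0.00027, -0.00028]
```

move_arm(
  motion=[
    [0,0,0,0.001,0,-0.0003,0.03],
    [0,0,0,0.0019,0,-0.0006,0.03],
    [0,0,0,0.0019,0,-0.0006,0.03],
  ],
)

```text
clock: 3.9
eef_pos: [561.8, 71.5, 128.5]
tcp_rot: [3.14, 0.303, -2.584]
contact_force: [2.0, 7.5, -2.1]
opening: 0.416
grasp_force: 26.1
```

```bash
python3 - <<'E'
from h import *
save([0,0,0,0.0019,0,-.0006]); report()
E
```

```text
t 3.9 grasp cab [-133.61  -39.78  146.63] cmd [-134.42  -40.27  146.79] F cab [ 5.69  5.29 -2.08] M [ 1.17  0.   -0.09] grip 26.1
```

move_arm(
  motion=[
    [0,0,0,0.0005,0,-0.00015,0.03],
    [0,0,0,0.001,0,-0.0003,0.03],
    [0,0,0,0.001,0,-0.0003,0.03],
  ],
)

```text
clock: 4.28
eef_pos: [561.3, 71.3, 128.7]
tcp_rot: [3.14, 0.304, -2.585]
contact_force: [2.7, 12.5, -2.8]
opening: 0.416
grasp_force: 25.9
```

```bash
python3 - <<'E'
from h import *
save([0,0,0,0.001,0,-.0003]); report()
E
```

```text
t 4.28 grasp cab [-134.16  -39.65  146.78] cmd [-135.46  -40.27  146.78] F cab [ 8.97  9.17 -2.79] M [ 1.63 -0.16 -0.19] grip 25.9
```

```bash
python3 - <<'E'
from h import *
for d in (.01,.015,.02): show(pose(door=d,pad=.05),4)
E
```

```text
[0.0026, 0.0004, 0.0097, -0.0016, 0.0009, 0.0005]
[0.004, 0.0004, 0.0145, -0.0009, 0.0012, 0.0003]
[0.0055, 0.0004, 0.0193, -0.0003, 0.0015, 0.0001]
```

move_arm(
  motion=[
    [0.002,0,0.0075,-0.0005,0.0006,0.0001,0.03],
    [0.004,0,0.0145,-0.0009,0.0012,0.0003,0.03],
    [0.004,0,0.0145,-0.0009,0.0012,0.0003,0.03],
  ],
)

```text
clock: 4.65
eef_pos: [560.7, 71.6, 128.2]
tcp_rot: [3.141, 0.302, -2.598]
contact_force: [0.8, 1.2, -1.7]
opening: 0.414
grasp_force: 26.3
```

```bash
cat >> h.py <<'E'
def hf():  # force on tool against door swing (tangential at grip), vertical
    s=sensors.sense(); f=CAB[:3,:3].T@s["contact_force"]
    T=Tm(Ro.from_euler('xyz',s["tcp_rot"]).as_matrix(),s["eef_pos"])
    g=(np.linalg.inv(CAB)@(T@[0,0,-19,1]))[:2]-[-67,99.5]
    n=g/np.hypot(*g); t=np.array([n[1],-n[0]])
    a0=np.arctan2(-139.5,-65-0); ang=a0-np.arctan2(g[1],g[0])
    print("resist",round(-f[:2]@t,2),"radial",round(f[:2]@n,2),"Fz",round(f[2],2),"swing",round(ang,4),"r",round(np.hypot(*g),1))
E
python3 - <<'E'
from h import *
save([0.004,0,0.0145,-0.0009,0.0012,.0003]); report(); hf()
E
```

```text
t 4.65 grasp cab [-134.42  -39.07  146.35] cmd [-134.52  -38.99  146.76] F cab [ 1.32  0.64 -1.66] M [0.19 0.02 0.07] grip 26.3
resist 0.91 radial -1.15 Fz -1.66 swing 0.0168 r 154.1
```

```bash
python3 - <<'E'
from h import *
for d in (.02,.025): show(pose(door=d,pad=.05),4)
E
```

```text
[0.0015, 0.0004, 0.0048, 0.0006, 0.0003, -0.0002]
[0.003, 0.0004, 0.0096, 0.0013, 0.0006, -0.0004]
```

move_arm(
  motion=[
    [0.0015,0,0.005,0.0006,0.0003,-0.0002,0.03],
    [0.003,0,0.0096,0.0013,0.0006,-0.0004,0.03],
    [0.003,0,0.0096,0.0013,0.0006,-0.0004,0.03],
  ],
)

```text
clock: 5.03
eef_pos: [559.1, 71.4, 128.2]
tcp_rot: [3.141, 0.301, -2.608]
contact_force: [-0.5, -0.5, -1.2]
opening: 0.415
grasp_force: 26.3
```

```bash
python3 - <<'E'
from h import *
save([0.003,0,0.0096,0.0013,0.0006,-.0004]); report(); hf()
for d in (.03,.035): show(pose(door=d,pad=.05),4)
E
```

```text
t 5.03 grasp cab [-135.88  -38.31  146.36] cmd [-135.87  -38.31  146.76] F cab [-0.69 -0.1  -1.21] M [ 0.01  0.07 -0.03] grip 26.3
resist -0.57 radial 0.4 Fz -1.21 swing 0.0274 r 154.1
[0.0015, 0.0004, 0.0047, 0.0007, 0.0003, -0.0002]
[0.003, 0.0004, 0.0095, 0.0013, 0.0006, -0.0004]
```

move_arm(
  motion=[
    [0.0015,0,0.0047,0.0007,0.0003,-0.0002,0.03],
    [0.0015,0,0.0047,0.0007,0.0003,-0.0002,0.03],
  ],
)

```text
clock: 5.28
eef_pos: [558.9, 71.4, 128.4]
tcp_rot: [3.142, 0.302, -2.613]
contact_force: [4.0, 0.7, -1.6]
opening: 0.418
grasp_force: 26.1
```

```bash
python3 - <<'E'
from h import *
save([0.0015,0,0.0047,0.0007,0.0003,-.0002]); report(); hf()
for d in (.035,.04): show(pose(door=d,pad=.05),4)
E
```

```text
t 5.28 grasp cab [-136.1   -38.15  146.52] cmd [-136.58  -37.97  146.74] F cab [ 3.76 -1.53 -1.6 ] M [ 0.12 -0.27  0.22] grip 26.1
resist 4.04 radial -0.31 Fz -1.6 swing 0.0292 r 154.0
[0.0015, 0.0004, 0.0048, 0.0006, 0.0003, -0.0002]
[0.0029, 0.0004, 0.0096, 0.0013, 0.0006, -0.0004]
```

```bash
python3 - <<'E'
from h import *
show(pose(door=.033,pad=.06),5)
print(rel(pose(door=.033,pad=.06),pose(door=.033,pad=.085)).round(5))
E
```

```text
[0.00086, 0.01036, 0.00291, 0.00045, 0.00017, -0.00069]
[ 0.       0.025   -0.       0.00025 -0.      -0.00136]
```

move_arm(
  motion=[
    [0.0009,0.0104,0.0029,0.0005,0.0002,-0.0007,0.03],
    [0.0009,0.0104,0.0029,0.0005,0.0002,-0.0007,0.03],
    [0.0009,0.0104,0.0029,0.0005,0.0002,-0.0007,0.03],
  ],
)

```text
clock: 5.65
eef_pos: [558.6, 71.2, 129.0]
tcp_rot: [-3.141, 0.292, -2.616]
contact_force: [5.7, 2.1, -3.4]
opening: 0.412
grasp_force: 26.0
```

move_arm(
  motion=[
    [0,0.0125,0,0.0001,0,-0.0007,0.03],
    [0,0.025,0,0.00025,0,-0.00136,0.03],
    [0,0.025,0,0.00025,0,-0.00136,0.03],
  ],
)

```text
clock: 6.02
eef_pos: [558.1, 70.9, 130.3]
tcp_rot: [-3.141, 0.267, -2.615]
contact_force: [4.9, 1.5, -2.0]
opening: 0.414
grasp_force: 26.1
```

```bash
cat >> h.py <<'E'
L=[0,.025,0,.00025,0,-.00136]
E
python3 - <<'E'
from h import *
save([.0009,.0104,.0029,.0005,.0002,-.0007]); save(L); report(); hf(); show(pose(door=.033,pad=.085),5)
E
```

```text
t 6.03 grasp cab [-136.33  -38.13  148.63] cmd [-137.24  -37.73  148.68] F cab [ 4.96 -1.28 -1.97] M [ 0.15 -0.61  0.35] grip 26.1
resist 5.0 radial -1.09 Fz -1.97 swing 0.0306 r 154.1
[-4e-05, -4e-05, 1e-05, -4e-05, -3e-05, 0.0]
```

Still held, with 5 N of outward bias. I'll keep lifting in the same small steps.

move_arm(
  motion=[
    [0,0.0125,0,0.0001,0,-0.0007,0.03],
    [0,0.025,0,0.00025,0,-0.00136,0.03],
    [0,0.025,0,0.00025,0,-0.00136,0.03],
  ],
)

```text
clock: 6.4
eef_pos: [557.6, 70.7, 131.5]
tcp_rot: [-3.141, 0.242, -2.616]
contact_force: [5.3, 1.2, -2.5]
opening: 0.413
grasp_force: 26.1
```

```bash
python3 - <<'E'
from h import *
save(L); report(); hf()
E
```

```text
t 6.4 grasp cab [-136.46  -38.11  149.95] cmd [-137.38  -37.73  150.05] F cab [ 5.16 -1.81 -2.47] M [ 0.19 -0.71  0.39] grip 26.1
resist 5.42 radial -0.71 Fz -2.47 swing 0.0314 r 154.1
```

move_arm(
  motion=[
    [0,0.0125,0,0.0001,0,-0.0007,0.03],
    [0,0.025,0,0.00025,0,-0.00136,0.03],
    [0,0.025,0,0.00025,0,-0.00136,0.03],
  ],
)

```text
clock: 6.78
eef_pos: [557.1, 70.4, 132.8]
tcp_rot: [-3.141, 0.217, -2.616]
contact_force: [5.3, 1.5, -3.3]
opening: 0.415
grasp_force: 26.2
```

```bash
python3 - <<'E'
from h import *
save(L); report(); hf()
E
```

```text
t 6.78 grasp cab [-136.55  -38.1   151.31] cmd [-137.49  -37.72  151.42] F cab [ 5.3  -1.6  -3.29] M [ 0.17 -0.61  0.43] grip 26.2
resist 5.45 radial -0.97 Fz -3.29 swing 0.032 r 154.2
```

move_arm(
  motion=[
    [0,0.0125,0,0.0001,0,-0.0007,0.03],
    [0,0.025,0,0.00025,0,-0.00136,0.03],
    [0,0.025,0,0.00025,0,-0.00136,0.03],
  ],
)

```text
clock: 7.15
eef_pos: [556.7, 70.1, 134.0]
tcp_rot: [-3.141, 0.192, -2.616]
contact_force: [6.0, 0.0, -4.0]
opening: 0.413
grasp_force: 26.1
```

move_arm(
  motion=[
    [0,0.0125,0,0.0001,0,-0.0007,0.03],
    [0,0.025,0,0.00025,0,-0.00136,0.03],
    [0,0.025,0,0.00025,0,-0.00136,0.03],
  ],
)

```text
clock: 7.52
eef_pos: [556.3, 69.8, 135.3]
tcp_rot: [-3.141, 0.167, -2.616]
contact_force: [5.2, 1.7, -3.5]
opening: 0.413
grasp_force: 26.2
```

move_arm(
  motion=[
    [0,0.0125,0,0.0001,0,-0.0007,0.03],
    [0,0.025,0,0.00025,0,-0.00136,0.03],
    [0,0.025,0,0.00025,0,-0.00136,0.03],
  ],
)

```text
clock: 7.9
eef_pos: [555.9, 69.6, 136.6]
tcp_rot: [-3.141, 0.142, -2.616]
contact_force: [5.3, 1.0, -2.3]
opening: 0.419
grasp_force: 26.2
```

move_arm(
  motion=[
    [0,0.0125,0,0.0001,0,-0.0007,0.03],
    [0,0.025,0,0.00025,0,-0.00136,0.03],
    [0,0.025,0,0.00025,0,-0.00136,0.03],
  ],
)

```text
clock: 8.28
eef_pos: [555.5, 69.4, 137.8]
tcp_rot: [-3.141, 0.117, -2.616]
contact_force: [5.3, 1.8, -2.3]
opening: 0.418
grasp_force: 26.2
```

```bash
python3 - <<'E'
from h import *
for i in range(4): save(L)
report(); hf(); show(pose(door=.033,pad=.235),5)
E
```

```text
t 8.28 grasp cab [-136.59  -38.16  156.69] cmd [-137.56  -37.72  156.9 ] F cab [ 5.44 -1.25 -2.29] M [ 0.24 -0.77  0.45] grip 26.2
resist 5.42 radial -1.34 Fz -2.29 swing 0.032 r 154.3
[-4e-05, -4e-05, 0.0, -3e-05, -3e-05, -2e-05]
```

move_arm(
  motion=[
    [0,0.0125,0,0.0001,0,-0.0007,0.03],
    [0,0.025,0,0.00025,0,-0.00136,0.03],
    [0,0.025,0,0.00025,0,-0.00136,0.03],
  ],
)

```text
clock: 8.65
eef_pos: [555.1, 69.2, 139.2]
tcp_rot: [-3.141, 0.092, -2.616]
contact_force: [6.2, 1.4, -2.3]
opening: 0.417
grasp_force: 26.3
```

move_arm(
  motion=[
    [0,0.0125,0,0.0001,0,-0.0007,0.03],
    [0,0.025,0,0.00025,0,-0.00136,0.03],
    [0,0.025,0,0.00025,0,-0.00136,0.03],
  ],
)

```text
clock: 9.02
eef_pos: [554.7, 69.0, 140.4]
tcp_rot: [-3.141, 0.067, -2.616]
contact_force: [5.0, 0.5, -2.8]
opening: 0.416
grasp_force: 26.2
```

move_arm(
  motion=[
    [0,0.0125,0,0.0001,0,-0.0007,0.03],
    [0,0.025,0,0.00025,0,-0.00136,0.03],
    [0,0.025,0,0.00025,0,-0.00136,0.03],
  ],
)

```text
clock: 9.4
eef_pos: [554.4, 68.8, 141.8]
tcp_rot: [-3.141, 0.042, -2.616]
contact_force: [5.7, 0.2, -2.9]
opening: 0.413
grasp_force: 26.3
```

move_arm(
  motion=[
    [0,0.0125,0,0.0001,0,-0.0007,0.03],
    [0,0.025,0,0.00025,0,-0.00136,0.03],
    [0,0.025,0,0.00025,0,-0.00136,0.03],
  ],
)

```text
clock: 9.78
eef_pos: [554.0, 68.6, 143.0]
tcp_rot: [-3.142, 0.017, -2.616]
contact_force: [5.2, -1.3, -3.0]
opening: 0.423
grasp_force: 26.2
```

```bash
python3 - <<'E'
from h import *
for i in range(4): save(L)
report(); hf(); show(pose(door=.033,pad=.335),5)
im,d,P=cloud("wrist"); cv2.imwrite("pics/w2.png",im[...,::-1])
E
```

```text
t 9.78 grasp cab [-136.37  -38.06  162.  ] cmd [-137.08  -37.73  162.37] F cab [ 3.75 -3.82 -3.02] M [ 0.23 -0.97  0.32] grip 26.2
resist 5.07 radial 1.72 Fz -3.02 swing 0.0311 r 154.1
[-4e-05, -4e-05, -0.0, -1e-05, -3e-05, -3e-05]
```

View pics/w2.png

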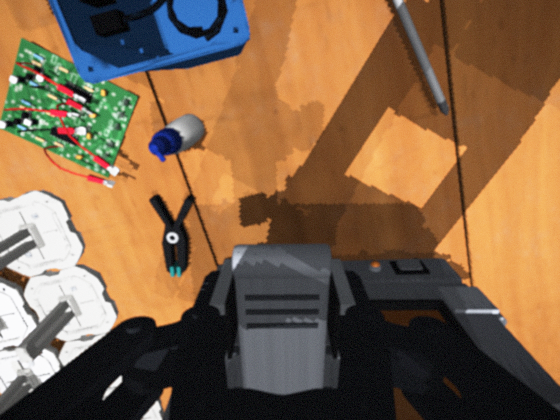

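The wrist view shows the paddle at (282,320), still between the pads and lifted; glue (178,137) and clamp (173,238) are untouched. I'll go on lifting.

move_arm(
  motion=[
    [0,0.0125,0,0.0001,0,-0.0007,0.03],
    [0,0.025,0,0.00025,0,-0.00136,0.03],
    [0,0.025,0,0.00025,0,-0.00136,0.03],
  ],
)

```text
clock: 10.2
eef_pos: [552.7, 68.3, 144.3]
tcp_rot: [3.141, -0.01, -2.616]
contact_force: [0.5, -1.0, 2.2]
opening: 0.415
grasp_force: 26.7
```

```bash
python3 - <<'E'
from h import *
save(L); report(); hf(); show(pose(door=.033,pad=.36),5); show(pose(door=.06,pad=.36),4); show(pose(door=.06,pad=.37),4)
E
```

```text
t 10.2 grasp cab [-137.13  -37.7   163.32] cmd [-136.87  -37.74  163.73] F cab [-0.09 -1.13  2.22] M [-0.12 -0.31 -0.05] grip 26.7
resist 0.44 radial 1.05 Fz 2.22 swing 0.0365 r 154.1
[-4e-05, -4e-05, -0.0, -1e-05, -3e-05, -3e-05]
[-0.0003, -0.0, 0.027, 0.0037, 0.0018, 0.0]
[-0.0004, 0.01, 0.027, 0.0038, 0.0018, -0.0005]
```

The pawl has let go: the outward resistance fell from 5 N to about 0.5 N, and the door crept past its play. Next is a small test swing with the paddle held in the band.

move_arm(
  motion=[
    [-0.0002,0.01,0.007,0.0009,0.0004,-0.0005,0.03],
    [-0.0002,0.01,0.014,0.0019,0.0009,-0.0005,0.03],
    [-0.0003,0.01,0.021,0.0028,0.0014,-0.0005,0.03],
    [-0.0004,0.01,0.027,0.0038,0.0018,-0.0005,0.03],
    [-0.0004,0.01,0.027,0.0038,0.0018,-0.0005,0.03],
  ],
)

```text
clock: 10.82
eef_pos: [548.6, 68.0, 144.8]
tcp_rot: [3.141, -0.019, -2.643]
contact_force: [0.9, -2.5, -0.4]
opening: 0.417
grasp_force: 26.5
```

```bash
python3 - <<'E'
from h import *
save([-.0004,.01,.027,.0038,.0018,-.0005]); report(); hf()
for d in np.arange(.09,.31,.03): show(pose(door=d,pad=.37),4)
E
```

```text
t 10.82 grasp cab [-140.6   -35.77  163.79] cmd [-140.42  -35.83  164.26] F cab [-0.55 -2.59 -0.38] M [-0.34 -0.38 -0.06] grip 26.5
resist 0.76 radial 2.54 Fz -0.38 swing 0.0623 r 154.0
[-0.0007, -0.0, 0.03, 0.0042, 0.002, 0.0]
[-0.0013, -0.0, 0.06, 0.0083, 0.0042, 0.0001]
[-0.0019, -0.0, 0.09, 0.0123, 0.0065, 0.0002]
[-0.0025, -0.0, 0.12, 0.0163, 0.0088, 0.0003]
[-0.0031, -0.0, 0.15, 0.0201, 0.0114, 0.0004]
[-0.0037, -0.0, 0.18, 0.0239, 0.014, 0.0004]
[-0.0043, -0.0, 0.21, 0.0277, 0.0167, 0.0005]
[-0.0049, -0.0, 0.2399, 0.0313, 0.0196, 0.0006]
```

move_arm(
  motion=[
    [-0.0007,0,0.03,0.0042,0.002,0,0.03],
    [-0.0013,0,0.06,0.0083,0.0042,0.0001,0.03],
    [-0.0019,0,0.09,0.0123,0.0065,0.0002,0.03],
    [-0.0025,0,0.12,0.0163,0.0088,0.0003,0.03],
    [-0.0031,0,0.15,0.0201,0.0114,0.0004,0.03],
    [-0.0037,0,0.18,0.0239,0.014,0.0004,0.03],
    [-0.0043,0,0.21,0.0277,0.0167,0.0005,0.03],
    [-0.0049,0,0.24,0.0313,0.0196,0.0006,0.03],
  ],
)

```text
clock: 11.82
eef_pos: [511.6, 70.4, 144.8]
tcp_rot: [3.141, -0.019, -2.885]
contact_force: [-0.5, -2.8, -1.4]
opening: 0.417
grasp_force: 26.3
```

```bash
python3 - <<'E'
from h import *
save([-.0049,0,.24,.0313,.0196,.0006]); report(); hf()
for d in np.arange(.36,.79,.06): show(pose(door=d,pad=.37),4)
E
```

```text
t 11.82 grasp cab [-170.77  -14.22  163.82] cmd [-170.51  -14.48  164.29] F cab [-1.85 -2.1  -1.39] M [-0.39 -0.26 -0.01] grip 26.3
resist 0.05 radial 2.8 Fz -1.39 swing 0.3036 r 153.9
[-0.0012, -0.0, 0.0599, 0.0083, 0.0042, 0.0002]
[-0.0024, -0.0, 0.1199, 0.0162, 0.0088, 0.0003]
[-0.0036, -0.0, 0.1799, 0.0239, 0.014, 0.0005]
[-0.0048, -0.0, 0.2399, 0.0313, 0.0196, 0.0006]
[-0.006, -0.0, 0.2999, 0.0383, 0.0256, 0.0008]
[-0.0072, -0.0, 0.3599, 0.0449, 0.032, 0.0009]
[-0.0084, -0.0, 0.4199, 0.0512, 0.0388, 0.001]
[-0.0096, -0.0, 0.4798, 0.057, 0.046, 0.0011]
```

move_arm(
  motion=[
    [-0.0012,0,0.06,0.0083,0.0042,0.0002,0.03],
    [-0.0024,0,0.12,0.0162,0.0088,0.0003,0.03],
    [-0.0036,0,0.18,0.0239,0.014,0.0005,0.03],
    [-0.0048,0,0.24,0.0313,0.0196,0.0006,0.03],
    [-0.006,0,0.3,0.0383,0.0256,0.0008,0.03],
    [-0.0072,0,0.36,0.0449,0.032,0.0009,0.03],
    [-0.0084,0,0.42,0.0512,0.0388,0.001,0.03],
    [-0.0096,0,0.48,0.057,0.046,0.0011,0.03],
  ],
)

```text
clock: 12.82
eef_pos: [444.5, 100.7, 144.9]
tcp_rot: [3.14, -0.02, 2.917]
contact_force: [0.5, -0.7, -2.6]
opening: 0.413
grasp_force: 26.3
```

```bash
python3 - <<'E'
from h import *
save([-.0096,0,.48,.057,.046,.0011]); report(); hf()
for d in np.arange(.84,1.27,.06): show(pose(door=d,pad=.37),4)
E
```

```text
t 12.82 grasp cab [-211.64   46.83  163.9 ] cmd [-211.47   46.16  164.33] F cab [ 0.05 -0.91 -2.6 ] M [-0.12 -0.3   0.06] grip 26.3
resist 0.87 radial 0.27 Fz -2.6 swing 0.7855 r 153.9
[-0.0012, -0.0001, 0.0598, 0.0083, 0.0042, 0.0002]
[-0.0024, -0.0001, 0.1198, 0.0162, 0.0089, 0.0004]
[-0.0036, -0.0001, 0.1798, 0.0239, 0.014, 0.0005]
[-0.0048, -0.0001, 0.2398, 0.0313, 0.0196, 0.0007]
[-0.006, -0.0001, 0.2998, 0.0383, 0.0256, 0.0008]
[-0.0072, -0.0001, 0.3598, 0.0449, 0.0321, 0.0009]
[-0.0084, -0.0001, 0.4198, 0.0512, 0.0389, 0.0011]
[-0.0096, -0.0001, 0.4798, 0.057, 0.0461, 0.0012]
```

move_arm(
  motion=[
    [-0.0012,0,0.06,0.0083,0.0042,0.0002,0.03],
    [-0.0024,0,0.12,0.0162,0.0088,0.0003,0.03],
    [-0.0036,0,0.18,0.0239,0.014,0.0005,0.03],
    [-0.0048,0,0.24,0.0313,0.0196,0.0006,0.03],
    [-0.006,0,0.3,0.0383,0.0256,0.0008,0.03],
    [-0.0072,0,0.36,0.0449,0.032,0.0009,0.03],
    [-0.0084,0,0.42,0.0512,0.0388,0.001,0.03],
    [-0.0096,0,0.48,0.057,0.046,0.0012,0.03],
  ],
)

```text
clock: 13.82
eef_pos: [399.3, 158.3, 145.0]
tcp_rot: [3.14, -0.021, 2.437]
contact_force: [1.8, 1.1, -1.8]
opening: 0.417
grasp_force: 26.3
```

```bash
python3 - <<'E'
from h import *
save([-.0096,0,.48,.057,.046,.0012]); report(); hf(); print(sensors.sense()["qpos"])
for d in (1.32,1.38,1.44,1.5,1.55,1.6): show(pose(door=d,pad=.37),4)
E
```

```text
t 13.82 grasp cab [-219.63  119.58  163.98] cmd [-219.79  118.86  164.28] F cab [ 2.15 -0.01 -1.84] M [-0.06 -0.44  0.11] grip 26.3
resist -0.27 radial -2.13 Fz -1.84 swing -5.0176 r 153.9
[ 0.35888827  0.16885175  2.11149043  0.02471092  0.86985948 -0.52344722]
[-0.0012, -0.0001, 0.0597, 0.0083, 0.0042, 0.0001]
[-0.0024, -0.0001, 0.1197, 0.0163, 0.0089, 0.0003]
[-0.0036, -0.0001, 0.1797, 0.024, 0.014, 0.0005]
[-0.0048, -0.0001, 0.2397, 0.0313, 0.0196, 0.0006]
[-0.0058, -0.0001, 0.2897, 0.0372, 0.0246, 0.0007]
[-0.0068, -0.0001, 0.3397, 0.0428, 0.0299, 0.0008]
```

move_arm(
  motion=[
    [-0.0012,0,0.06,0.0083,0.0042,0.0001,0.03],
    [-0.0024,0,0.12,0.0163,0.0089,0.0003,0.03],
    [-0.0036,0,0.18,0.024,0.014,0.0005,0.03],
    [-0.0048,0,0.24,0.0313,0.0196,0.0006,0.03],
    [-0.0058,0,0.29,0.0372,0.0246,0.0007,0.03],
    [-0.0068,0,0.34,0.0428,0.03,0.0008,0.03],
    [-0.0068,0,0.34,0.0428,0.03,0.0008,0.03],
    [-0.0068,0,0.34,0.0428,0.03,0.0008,0.03],
  ],
)

```text
clock: 14.82
eef_pos: [386.1, 208.3, 145.0]
tcp_rot: [3.141, -0.021, 2.101]
contact_force: [0.5, 1.8, -1.8]
opening: 0.413
grasp_force: 26.3
```

```bash
python3 - <<'E'
from h import *
save([-.0068,0,.34,.0428,.03,.0008]); report(); hf()
E
```

```text
t 14.82 grasp cab [-204.44  168.91  164.01] cmd [-204.43  168.77  164.34] F cab [ 1.39  1.23 -1.83] M [ 0.12 -0.14  0.09] grip 26.3
resist -1.72 radial -0.68 Fz -1.83 swing -4.6808 r 154.0
```

move_arm(
  motion=[
    [0,0,0,0,0,0,0.045],
    [0,0,0,0,0,0,0.055],
    [0,0,0,0,0,0,0.065],
    [0,0,0,0,0,0,0.07],
    [0,0,0,0,0,0,0.07],
    [0,0,0,0,0,0,0.07],
  ],
)

```text
clock: 15.58
eef_pos: [386.2, 208.2, 145.0]
tcp_rot: [3.141, -0.021, 2.1]
contact_force: [-0.2, 0.2, 0.5]
opening: 0.82
grasp_force: 0.0
```

Released; now straight up and clear.

move_arm(
  motion=[
    [0,0,0,0,0,-0.02,0.07],
    [0,0,0,0,0,-0.05,0.07],
    [0,0,0,0,0,-0.09,0.07],
    [0,0,0,0,0,-0.13,0.07],
    [0,0,0,0,0,-0.16,0.07],
    [0,0,0,0,0,-0.16,0.07],
    [0,0,0,0,0,-0.16,0.07],
    [0,0,0,0,0,-0.16,0.07],
  ],
)

```text
clock: 16.58
eef_pos: [387.2, 205.0, 303.8]
tcp_rot: [-3.14, -0.021, 2.1]
contact_force: [-0.2, 0.2, 1.1]
opening: 0.816
grasp_force: 0.0
```

```bash
python3 - <<'E'
from h import *
s=sensors.sense(); print(s["eef_pos"],s["contact_force"])
for n in("scene","wrist"):
    im,d,P=cloud(n); 
    if n=="scene": im=cv2.resize(im[110:260,160:380],(770,525))
    cv2.imwrite(f"pics/end_{n}.png",im[...,::-1])
    if n=="wrist":
        D=pose(door=1.6)  # expected paddle region
        g=(pose(door=1.6,toff=0)@[0,0,-19,1])[:3]; m=np.hypot(*(P[...,:2]-g[:2]).transpose(2,0,1))<8
        print(g,np.nanpercentile(P[m][:,2],[10,50,90]),m.sum())
E
```

```text
[387.15907178 204.96820367 303.76120381] [-0.23145091  0.24410286  1.10217299]
[386.47115549 207.4605979  144.07318681] [148.51291219 381.34728721 385.51044921] 1562
```

View pics/end_scene.png

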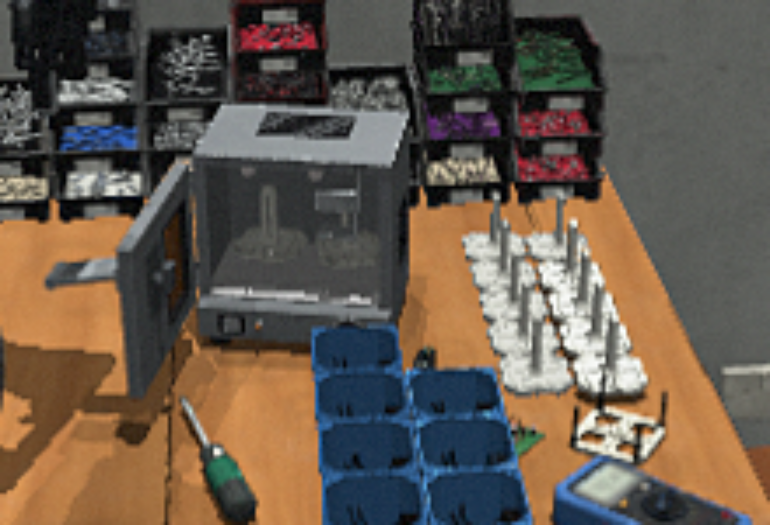

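View pics/end_wrist.png

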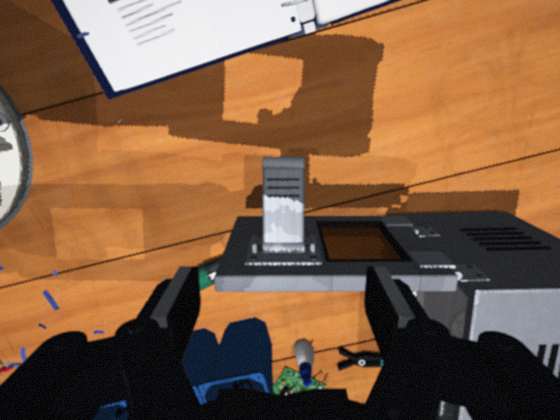

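The scene crop shows the door wide open at (155,280), the paddle hanging at rest at (85,272), and the bystanders in place. The wrist view shows the paddle free at (285,200). Its top surface there is about 148.5 mm high, which is its rest height, and the arm is clear.

```bash
python3 -c "
from rig import order; print(order.sign_off())"
```

```text
the job is handed in; nothing more can be done
None
```

The job is handed in: the pawl let go at about 0.35 rad of paddle lift, the door stands open at about 1.6 rad, the paddle is back at rest, and the bystanders look undisturbed; forces at the tool stayed below about 13 N, that peak being an early pull slightly off the door's arc.

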